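Load a test cassette under the reader's spring clip

TASK

Push the white test cassette that lies on the reading stage along its lane until it is fully home against the end stop, under the spring clip: press the clip's long tail plate down with one fingertip to raise its lip, keep it down while the other fingertip pushes the cassette in from behind all the way home, then let go so that the lip springs down onto the cassette. Start pressing before the cassette gets under the lip. Never lift or tip the cassette, and leave everything else where it stands.

Things in the scene. Friction and masses are not known exactly. Their poses are not given: they have to be found in the camera images.
- stage: Fixed reading stage, grey base 215 x 155 x 12 mm. Origin at table height on the lane's centre line; x along the lane in the pushing direction (away from the robot, give or take 0.45 rad), y left, z up. Metal deck, top 22 mm above the table, flat, x -155 to +55, y -40 to +24 mm. Side rails 5 mm high, 29 mm apart inside, x -5 to +50, flaring to 43 mm apart at x = -30.
- lane_end (a point): Point on the deck at the foot of the end stop's face, centre of the lane (stage x = 45, y = 0, z = 22 mm). The end stop is a bar 6 mm high across the lane.
- clip (a joint): Spring clip: steel rocker hinged along stage x at stage y = 28, z = 24 mm, left of the lane. Value in rad: 0 = at rest, lip down; grows as the tail plate is pressed, hard stop at 0.40. The lip clears the cassette above about 0.20 and rests on a loaded one at about 0.18. Pressing takes about 4 N at first, 8 N at 0.35; it springs back. At 0.33 the tail plate is level, its top 3 mm above the deck.
- clip_pad (a point): Point on top of the tail plate, mid-length (stage x = -70), 30 mm from the hinge; moves with the clip. Plate 130 mm long beside the lane (stage x -135 to -5), y about 30 to 74 mm; at rest it slopes up outward 0.33 rad, top 36 mm above the table at y = 60; level at 25 mm when pressed, so tips on plate and behind the cassette are at one height. A tip may slide along it while the other pushes.
- clip_lip (a point): Middle of the underside of the clip's lip (stage x = 25, y = -2 mm; at rest 1.5 mm above the deck, so the cassette cannot pass). The lip is 14 mm long, stage x 18 to 32, rounded underneath; moves with the clip.
- card: The test cassette to load: flat white plastic, 60 x 26 x 7 mm, about 20 g, with a result window and a round well on top, loose on the deck at the open (robot) end of the lane, its long side roughly along the lane. Origin at the centre of its underside; x along its length towards the lane's end stop, z up.
- card_nose (a point): Middle of the lower edge of the cassette's leading end, 30 mm ahead of its origin. When home it touches the end stop, stage x = 45 mm.
- card_tail (a point): Middle of the lower edge of the cassette's trailing end, where it is pushed, 30 mm behind its origin (stage x = -15 mm when home).
- spare_card: Bystander: a second such cassette (60 x 26 x 7 mm), flat on the table left of the stage; origin at the centre of its underside.
- vial_a: Bystander: small capped vial, 24 mm across, 50 mm tall, on the table close by the right side of the stage; origin under its centre.
- vial_b: Bystander: another such vial.
- cup: Bystander: clear sample cup, 56 mm across, 55 mm tall, on the table beyond the stage's far end; origin under its centre.
- flask: Bystander: white bottle, 52 mm across, 130 mm tall, at the left of the table; origin under its centre.
- spatula: Bystander: spatula lying at the right of the table, about 0.2 m long.
Mind the look-alikes: they are no part of the job. Leave any black, blue or purple look-alike of the card alone.

How it is judged:
By the outcome, as a careful person would: the job done as asked, in the order asked, and still so for the second after the job is handed in, with the robot touching nothing.
It also fails if it takes over 42 s, if anything falls off the work surface, if the arm or the gripper's body presses on something with over 40 N, if the wrist force passes 120 N, or if a joint passes its speed limit or range.

ROBOT

A 7-joint arm with a two-finger parallel gripper is mounted at the origin on the work surface. World frame = base frame: x ahead of the robot, y to its left, z up, the work surface at z = 0. Lengths are in mm, angles in rad, forces in N, time in s.
With the tool pointing down it reaches from about 400 to 750 mm from the base axis. Payload 19.5 kg.
Tool frame: the origin (TCP) lies between the finger pads; the fingertips stand ctrl.nose_length ahead of it and the grasp point (between the pads) lies 3 mm ahead of it (ctrl.nose_length is the distance from the TCP to the fingertips, in mm); y points along the fingers, x is the direction in which the jaws open and shut, and the axes are right-handed (so a half turn about y gives the same grasp; the last joint's range is limited). The gripper opens to 85 mm and grips with 20 to 120 N. Pads are 22 mm wide; open, the fingers measure 114 mm over their backs; the gripper's body (76 mm by 85 mm) begins 54 mm behind the grasp point. The pads swing forward as they close: fully open they stand 13 mm farther back than shut.
Start: joints at [-1.309, 0.707, -0.028, 1.485, 0.022, 0.951, -0.075], TCP at [171.999, 548.648, 253.268] pointing down, gripper open.
Joint ranges: [-2.71, 2.71], [-0.32, 2.16], [-1.57, 1.52], [0, 2.45], [-1.46, 4.6], [0, 2.02], [-2.83, 2.83]. Speed limits (rad/s): [1.89, 1.89, 2.57, 2.57, 3.01, 3.01, 3.01].

INTERFACE

Orientations are given as a unit quaternion [w, x, y, z].
In Python, from plant import ctrl gives the robot as it stands.
- The arm moves only by the tool carry_out, never from a script. Its argument "commands" is a list of rows, each an object with "rot": the turn, a rotation vector about the tool's x, y, z in rad, a list of three; "translation": the shift along the tool's x, y, z in mm, a list of three; "jaw": the opening, from -1 (shut) to 1 (fully open). In form: [{"rot": [rx, ry, rz], "translation": [dx, dy, dz], "jaw": jaw}, ...]. A call has 1 to 12 rows; each row is the pose to reach, as a shift and turn from the pose measured when the call began, along the tool's axes at that moment; what a row does not reach only later rows make up. A row lasts 1/10 s, in which the tool goes at most 50 mm and 8.59 degrees, less where a joint would pass 70% of its speed; a pose out of reach is approached as far as the arm can. A call with a gripper value outside its range is refused whole. The fingers move at their own pace and stop on an object; "squeeze" is the grip in N (left out, the last holds). Time passes only in rows, so rows that repeat a pose let the fingers close. It gives the time, the measured TCP pose, the force and the opening at its end, in the units of the state.
- ctrl.state(): the state, without advancing time (a new reading comes with each control period).
- ctrl.read_camera(name): name is "scene" or "top"; returns the picture (480x640x3 uint8, blue, green, red); there is no depth.
- ctrl.camera_model(name): a dict with "fov_y" (degrees; the focal length in pixels is half the picture's height over the tangent of half this angle, whatever the lens; pixels are square), "cx", "cy" (the principal point, pixels), "rvec" (rotation vector, rad) and "tvec" (3), from world to camera coordinates, as OpenCV has them. Camera axes: x right, y down, z forward; pixel columns grow to the right and rows downward; lengths in mm; the calibration is good to about 2 mm. A picture is of the moment at which its call begins. camera_model takes no time and is no camera call.
- ctrl.sign_off(): hands the job in, once; it reports no verdict.
The state is a dict: "time_s": time; "joint_pos": joint angles; "joint_velocities": joint speeds; "joint_efforts": joint torques, N m; "ee_pos": TCP position; "tool_rot": TCP orientation; "force": force on the tool from outside, world axes, zero at the start; "ft_torque": the same for the moment, N m; "width": finger opening in mm.
Only numpy, scipy, OpenCV 4.12 (cv2) and the standard library are available. Lean on these libraries where they do the work, as an engineer would, in place of code of your own. Each camera call takes 0.05 s, during which the arm holds its last target.

## Working session

There is one attempt and no reset: what is moved stays moved. The work goes in short steps, Python scripts to look and compute and a tool call to move; the robot and the scene stay as the last step left them, time stands still between calls to the robot, and variables do not carry over. Pictures are saved under pics/ and viewed, and the job is handed in when it is done.

Besides the shell and the picture viewer there is one more tool, called as name(argument=value, ...), one argument or row to a line, values as JSON. carry_out: Moves the arm, as the interface text tells. Its arguments: {"type":"object","properties":{"commands":{"type":"array","items":{"type":"object","properties":{"rot":{"type":"array","items":{"type":"number"}},"translation":{"type":"array","items":{"type":"number"}},"jaw":{"type":"number"}}}},"squeeze":{"type":"number"}},"required":["commands"]}

```bash
ls; mkdir -p pics
python3 - <<'E'
from plant import ctrl
import cv2
s=ctrl.state(); print(s, ctrl.nose_length)
for n in("scene","top"):
    cv2.imwrite(f"pics/{n}0.png",ctrl.read_camera(n)); print(n,ctrl.camera_model(n))
E
```

```text
pics
{'time_s': 0.0, 'joint_pos': array([-1.30872187,  0.70708273, -0.02760741,  1.48502616,  0.02198481,
        0.95090978, -0.07551039]), 'joint_velocities': array([-0.0008128 ,  0.00131306,  0.00068214,  0.00145413, -0.00044937,
        0.00012548,  0.00054623]), 'joint_efforts': array([-2.98394007e-04, -8.83211875e+01,  1.23461042e+00, -2.36158311e+01,
        1.69289019e-02,  6.67246422e-03,  3.68585972e-05]), 'ee_pos': array([171.9219089 , 548.42843458, 252.83277707]), 'tool_rot': array([-0.56965682,  0.57014505,  0.41827066, -0.41889782]), 'force': array([-0.28981516, -0.36376699,  1.3435169 ]), 'ft_torque': array([-0.00198412,  0.03848161, -0.02925337]), 'width': 85.67627376290093} 22.0
scene {'fov_y': 43.50302634315419, 'cx': 310.4272673419545, 'cy': 239.91524953616855, 'rvec': array([ 2.28391311,  1.23004018, -0.3549573 ]), 'tvec': array([-317.0044898 , -363.12720233, 1536.70273376])}
top {'fov_y': 50.90929817102776, 'cx': 318.9729405816836, 'cy': 238.3189583760144, 'rvec': array([ 2.23357067, -2.189836  ,  0.07200502]), 'tvec': array([ -27.23701817,  561.30283934, 1083.75292549])}
```

View pics/scene0.png

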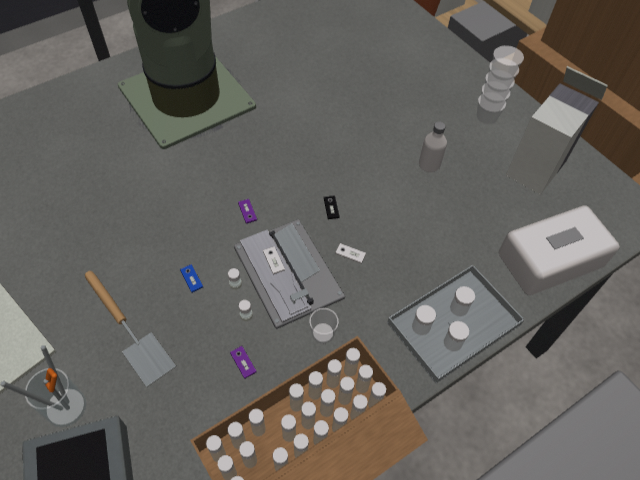

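View pics/top0.png

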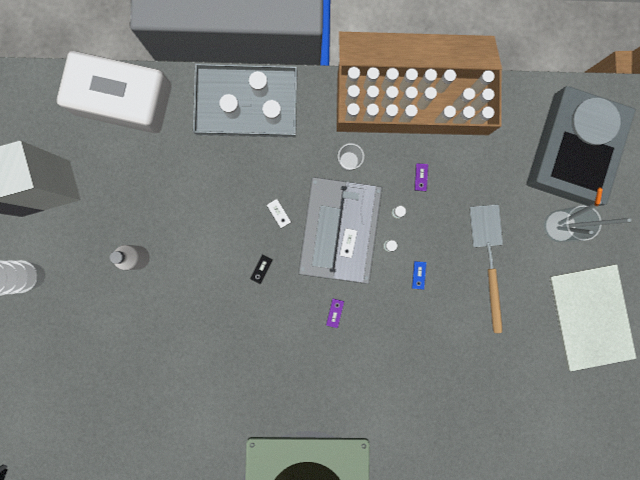

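Run:
```python
import cv2
a=cv2.imread("pics/top0.png")[170:295,285:415]; cv2.imwrite("pics/t0z.png",cv2.resize(a,None,fx=4.8,fy=4.8,interpolation=cv2.INTER_CUBIC))
a=cv2.imread("pics/scene0.png")[210:335,220:355]; cv2.imwrite("pics/s0z.png",cv2.resize(a,None,fx=4.8,fy=4.8,interpolation=cv2.INTER_CUBIC))
```

```text
(no output)
```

View pics/t0z.png

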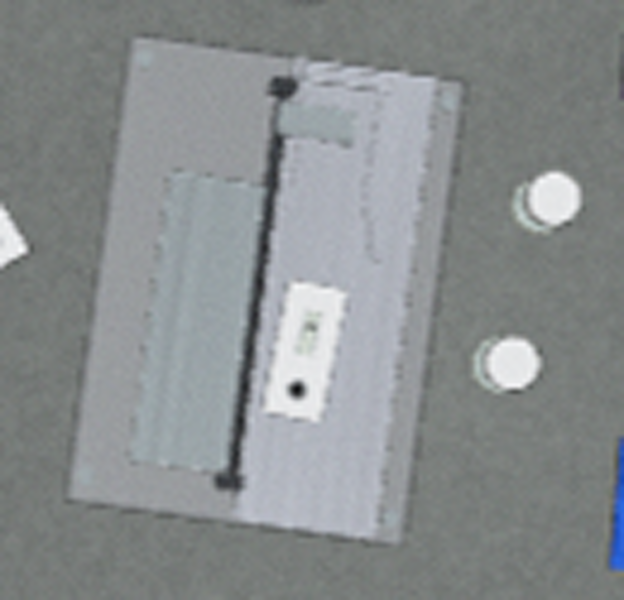

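View pics/s0z.png

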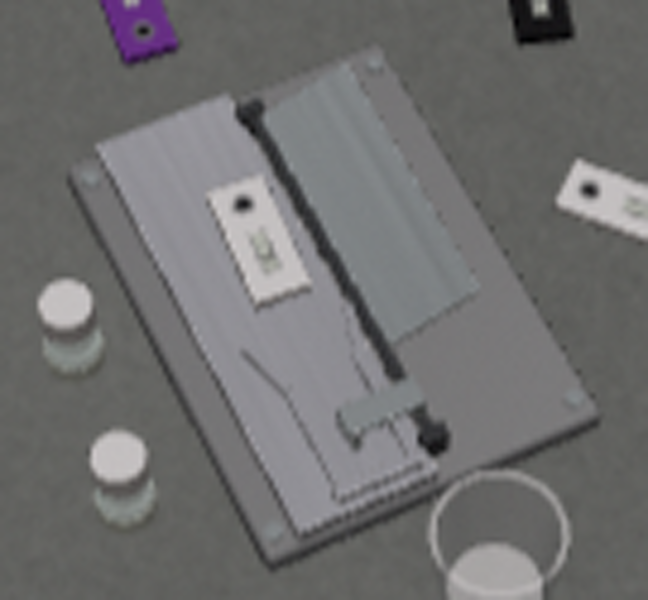

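```bash
cat > h.py <<'E'
import numpy as np,cv2
from plant import ctrl
def cam(n):
    m=ctrl.camera_model(n); f=240/np.tan(np.radians(m['fov_y'])/2)
    K=np.array([[f,0,m['cx']],[0,f,m['cy']],[0,0,1.]]); return K,m['rvec'],m['tvec']
def toz(n,p,z):
    K,r,t=cam(n); R=cv2.Rodrigues(r)[0]; p=np.atleast_2d(np.array(p,float))
    z=np.broadcast_to(z,len(p))
    c=-R.T@t; d=(R.T@np.linalg.inv(K)@np.c_[p,np.ones(len(p))].T).T
    return c+d*((z-c[2])/d[:,2])[:,None]
def proj(n,P):
    K,r,t=cam(n); return cv2.projectPoints(np.atleast_2d(np.array(P,float)),r,t,K,None)[0][:,0]
E
python3 - <<'E'
from h import *
zt=lambda l:[(285+(x+.5)/4.8-.5,170+(y+.5)/4.8-.5) for x,y in l]
zs=lambda l:[(220+(x+.5)/4.8-.5,210+(y+.5)/4.8-.5) for x,y in l]
# cards
for n,roi in(("top",(320,215,375,270)),("scene",(255,240,295,280))):
    im=cv2.imread(f"pics/{n}0.png"); x0,y0,x1,y1=roi
    g=cv2.resize(im[y0:y1,x0:x1],None,fx=8,fy=8,interpolation=cv2.INTER_CUBIC).min(2)
    m=(g>195).astype(np.uint8); m=cv2.morphologyEx(m,cv2.MORPH_CLOSE,np.ones((31,31)))
    c=max(cv2.findContours(m,0,1)[0],key=cv2.contourArea)
    e=.02
    while 1:
        q=cv2.approxPolyDP(c,e*cv2.arcLength(c,1),1)[:,0]
        if len(q)<=4:break
        e+=.005
    px=(q+.5)/8-.5+[x0,y0]; P=toz(n,px,29)
    print(n,px.round(1).tolist(),P.round(1).tolist(),P.mean(0).round(1),np.linalg.norm(P-np.roll(P,1,0),axis=1).round(1))
    mm=cv2.moments(c); ctr=np.array([mm['m10'],mm['m01']])/mm['m00']; print('centroid',toz(n,[(ctr+.5)/8-.5+[x0,y0]],29).round(1))
D=[(436,78),(378,535),(238,522)]
print("deck top",toz("top",zt(D),22).round(1).tolist())
D=[(300,535),(97,148),(230,97),(437,474)]
print("deck scene",toz("scene",zs(D),22).round(1).tolist())
print("base top FL,FR,NR,NL",toz("top",zt([(133,38),(462,83),(401,544),(68,498)]),12).round(1).tolist())
print("base scene FR,NR,NL?,FL",toz("scene",zs([(272,553),(70,172),(376,48),(598,410)]),12).round(1).tolist())
E
```

```text
top [[345.4, 228.3], [339.3, 255.2], [350.6, 257.4], [356.8, 230.8]] [[583.6, -72.1, 29.0], [525.8, -59.9, 29.0], [521.5, -84.1, 29.0], [578.8, -96.6, 29.0]] [552.4 -78.2  29. ] [25.  59.1 24.6 58.6]
centroid [[553.  -78.3  29. ]]
scene [[276.2, 258.4], [278.3, 262.7], [279.7, 260.4], [277.4, 260.3]] [[552.1, -71.7, 29.0], [563.2, -73.4, 29.0], [560.1, -68.2, 29.0], [557.3, -71.9, 29.0]] [558.2 -71.3  29. ] [ 5.3 11.2  6.1  4.6]
centroid [[557.4 -70.9  29. ]]
deck top [[677.6, -136.1, 22.0], [471.3, -113.1, 22.0], [475.9, -50.2, 22.0]]
deck scene [[676.2, -135.4, 22.0], [468.3, -110.2, 22.0], [476.9, -47.0, 22.0], [683.6, -73.8, 22.0]]
base top FL,FR,NR,NL [[694.3, 1.0, 12.0], [677.1, -149.4, 12.0], [467.0, -124.7, 12.0], [485.0, 26.1, 12.0]]
base scene FR,NR,NL?,FL [[672.5, -146.9, 12.0], [466.6, -123.9, 12.0], [483.8, 26.0, 12.0], [691.4, 2.3, 12.0]]
```

```bash
cat >> h.py <<'E'
from scipy.spatial.transform import Rotation as Ro
YAW=-0.116; O=np.array([627.4,-90.1,0]); RS=Ro.from_euler('z',YAW)
def s2w(p): return RS.apply(p)+O
def w2s(p): return RS.inv().apply(np.asarray(p)-O)
def plan(ps):
    s=ctrl.state(); q=s['tool_rot']; R=Ro.from_quat(q[[1,2,3,0]])
    print('t',s['time_s'],'stage tcp',w2s(s['ee_pos']).round(2),'F stage',RS.inv().apply(s['force']).round(2),'w',round(s['width'],1))
    M=(RS.inv()*R).as_matrix(); print('tool axes in stage (cols):\n',M.round(3))
    x=RS.as_matrix()[:,1]*np.sign(RS.as_matrix()[:,1]@R.as_matrix()[:,0]); y=np.array([0,0,-1.])
    T=Ro.from_matrix(np.c_[x,y,np.cross(x,y)])
    print('rot',(R.inv()*T).as_rotvec().round(4))
    for p in ps: print(p,'->',R.inv().apply(s2w(p)-s['ee_pos']).round(2))
E
python3 - <<'E'
from h import *
plan([[-123,30,250],[-123,30,100]])
E
```

```text
t 0.1 stage tcp [-526.3   581.58  252.9 ] F stage [-0.26  0.2  -0.76] w 85.6
tool axes in stage (cols):
 [[ 0.187 -0.    -0.982]
 [ 0.982 -0.001  0.187]
 [-0.001 -1.    -0.   ]]
rot [-0.     -0.1878 -0.0009]
[-123, 30, 250] -> [-466.6     3.35 -499.18]
[-123, 30, 100] -> [-466.46  153.35 -499.17]
```

carry_out(
  commands=[
    {"translation": [-38.9, 0.3, -41.6], "rot": [0, -0.02, 0], "jaw": 0.06},
    {"translation": [-77.8, 0.6, -83.2], "rot": [0, -0.04, 0], "jaw": 0.06},
    {"translation": [-116.6, 0.9, -124.8], "rot": [0, -0.06, 0], "jaw": 0.06},
    {"translation": [-155.5, 1.2, -166.4], "rot": [0, -0.08, 0], "jaw": 0.06},
    {"translation": [-194.4, 1.5, -208], "rot": [0, -0.1, 0], "jaw": 0.06},
    {"translation": [-233.3, 1.8, -249.6], "rot": [0, -0.12, 0], "jaw": 0.06},
    {"translation": [-272.2, 2.1, -291.2], "rot": [0, -0.14, 0], "jaw": 0.06},
    {"translation": [-311, 2.4, -332.8], "rot": [0, -0.15, 0], "jaw": 0.06},
    {"translation": [-350, 2.7, -374.4], "rot": [0, -0.16, 0], "jaw": 0.06},
    {"translation": [-388.8, 3, -416], "rot": [0, -0.17, 0], "jaw": 0.06},
    {"translation": [-427.7, 3.2, -457.6], "rot": [0, -0.18, 0], "jaw": 0.06},
    {"translation": [-466.6, 3.3, -499.2], "rot": [0, -0.1878, -0.001], "jaw": 0.06},
  ],
)

```text
time_s: 1.3
ee_pos: [468.2, 24.4, 250.2]
tool_rot: [0.528, -0.528, -0.47, 0.47]
force: [1.0, 0.5, 1.5]
width: 45.4
```

Run:
```python
from h import *
plan([[-123,30,250],[-123,30,100]])
```

```text
t 1.3 stage tcp [-171.38   95.35  250.24] F stage [0.94 0.59 1.53] w 45.4
tool axes in stage (cols):
 [[-0. -0. -1.]
 [ 1.  0. -0.]
 [ 0. -1.  0.]]
rot [-0.0002  0.0003  0.0002]
[-123, 30, 250] -> [-65.37   0.22 -48.36]
[-123, 30, 100] -> [-65.39 150.22 -48.38]
```

carry_out(
  commands=[
    {"translation": [-33, 0.2, -24], "jaw": 0.06},
    {"translation": [-65.4, 0.2, -48.4], "jaw": 0.06},
    {"translation": [-65.4, 40, -48.4], "jaw": 0.06},
    {"translation": [-65.4, 80, -48.4], "jaw": 0.06},
    {"translation": [-65.4, 120, -48.4], "jaw": 0.06},
    {"translation": [-65.4, 150, -48.4], "jaw": 0.06},
    {"translation": [-65.4, 150, -48.4], "jaw": 0.06},
    {"translation": [-65.4, 150, -48.4], "jaw": 0.06},
  ],
)

```text
validation failed for argument at $.co...
```

Run:
```python
from h import *
plan([[-123,30,65]])
for n,(x,y,X,Y) in(("top",(270,160,430,310)),("scene",(190,150,370,340))):
    im=ctrl.read_camera(n); cv2.imwrite(f"pics/{n}1.png",cv2.resize(im[y:Y,x:X],None,fx=3.15,fy=3.15,interpolation=cv2.INTER_CUBIC))
```

```text
t 1.3 stage tcp [-171.38   95.35  250.24] F stage [0.94 0.59 1.53] w 45.4
tool axes in stage (cols):
 [[-0. -0. -1.]
 [ 1.  0. -0.]
 [ 0. -1.  0.]]
rot [-0.0002  0.0003  0.0002]
[-123, 30, 65] -> [-65.4  185.22 -48.39]
```

View pics/scene1.png

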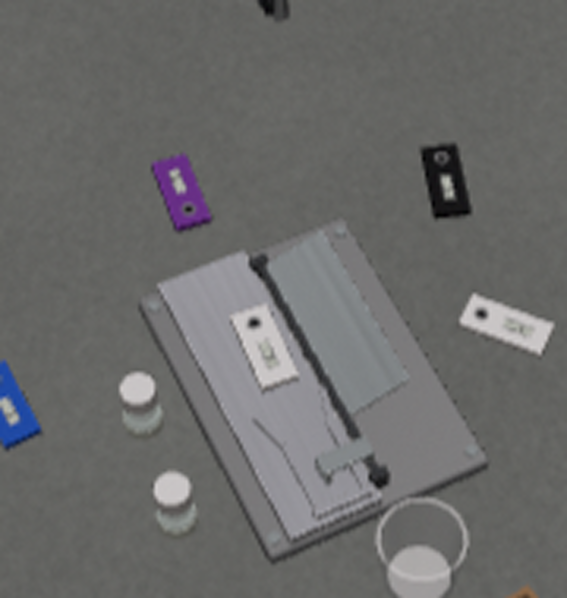

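View pics/top1.png

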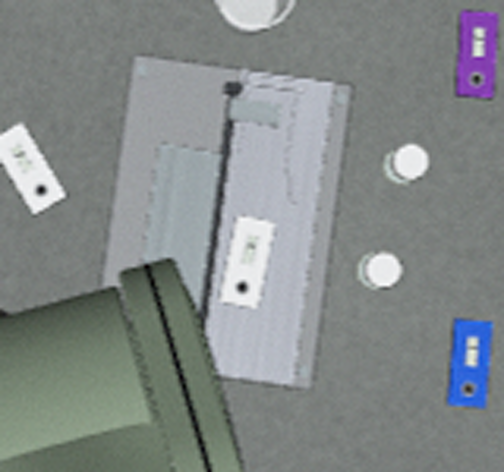

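The call was refused because "rot" is needed in every row. The pictures show the arm over the near left corner of the stage in the top view, a fingertip at the top edge of the scene crop, and everything else unmoved.

carry_out(
  commands=[
    {"rot": [0, 0, 0], "translation": [-33, 0.2, -24], "jaw": 0.06},
    {"rot": [0, 0, 0], "translation": [-65.4, 0.2, -48.4], "jaw": 0.06},
    {"rot": [0, 0, 0], "translation": [-65.4, 40, -48.4], "jaw": 0.06},
    {"rot": [0, 0, 0], "translation": [-65.4, 80, -48.4], "jaw": 0.06},
    {"rot": [0, 0, 0], "translation": [-65.4, 120, -48.4], "jaw": 0.06},
    {"rot": [0, 0, 0], "translation": [-65.4, 150, -48.4], "jaw": 0.06},
    {"rot": [0, 0, 0], "translation": [-65.4, 165, -48.4], "jaw": 0.06},
    {"rot": [0, 0, 0], "translation": [-65.4, 165, -48.4], "jaw": 0.06},
    {"rot": [0, 0, 0], "translation": [-65.4, 165, -48.4], "jaw": 0.06},
  ],
)

```text
time_s: 2.3
ee_pos: [509.4, -50.9, 85.3]
tool_rot: [-0.53, 0.531, 0.467, -0.468]
force: [0.4, -0.3, -0.3]
width: 45.5
```

Run:
```python
from h import *
plan([[-123,30,65]])
for n,(x,y,X,Y) in(("top",(270,160,430,310)),("scene",(190,150,370,340))):
    im=ctrl.read_camera(n); cv2.imwrite(f"pics/{n}2.png",cv2.resize(im[y:Y,x:X],None,fx=3.15,fy=3.15,interpolation=cv2.INTER_CUBIC))
```

```text
t 2.3 stage tcp [-121.77   25.3    85.32] F stage [ 0.45 -0.21 -0.29] w 45.5
tool axes in stage (cols):
 [[ 0.008  0.    -1.   ]
 [ 1.    -0.002  0.008]
 [-0.002 -1.    -0.   ]]
rot [ 0.0003 -0.0085 -0.0021]
[-123, 30, 65] -> [ 4.73 20.31  1.27]
```

View pics/scene2.png

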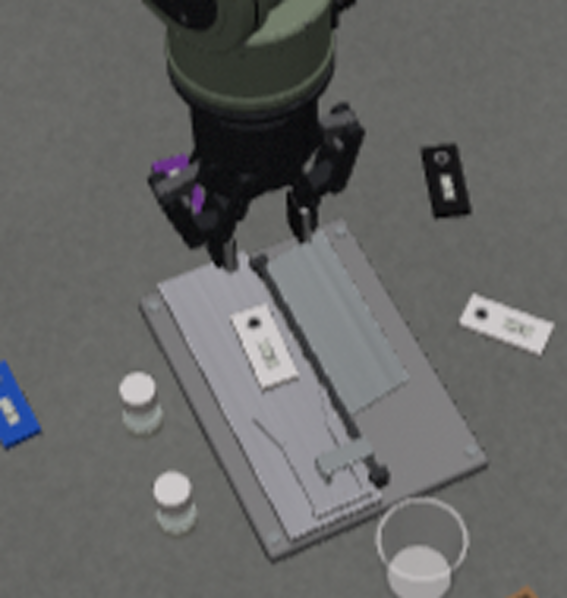

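View pics/top2.png

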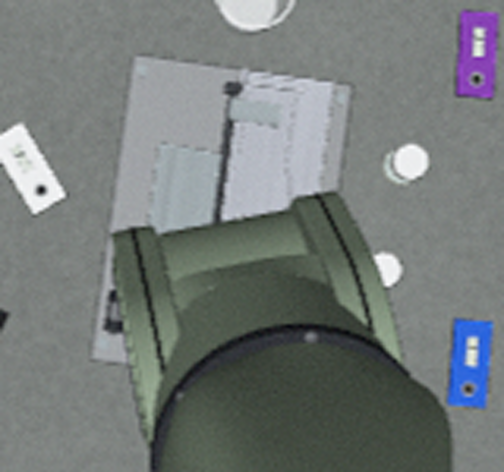

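Run:
```python
from h import *
plan([[-123,30,65]])
s=ctrl.state();R=Ro.from_quat(s['tool_rot'][[1,2,3,0]])
for y in (22,18,15):
  for x in(-22.7,22.7,-36,36):
    p=s['ee_pos']+R.apply([x,y,0]); print(y,x,(proj('scene',p)[0]-[190,150])*3.15)
```

```text
t 2.4 stage tcp [-121.43   25.25   85.91] F stage [ 0.66 -0.02  0.28] w 45.7
tool axes in stage (cols):
 [[ 0.009  0.002 -1.   ]
 [ 1.    -0.002  0.009]
 [-0.002 -1.    -0.002]]
rot [ 0.0017 -0.0086 -0.0019]
[-123, 30, 65] -> [ 4.78 20.9   1.64]
22 -22.7 [230.48341869 264.92233258]
22 22.7 [293.92229138 239.9306402 ]
22 -36 [211.6678286  272.33471902]
22 36 [312.27920357 232.69894955]
18 -22.7 [230.17322792 261.43050361]
18 22.7 [293.78531958 236.4049915 ]
18 -36 [211.30563248 268.85316849]
18 36 [312.19174423 229.16375495]
15 -22.7 [229.93947939 258.79918786]
15 22.7 [293.68210725 233.74831032]
15 -36 [211.03269096 266.22956306]
15 36 [312.12584188 226.49991544]
```

carry_out(
  commands=[
    {"rot": [0.001, -0.0086, -0.002], "translation": [4.8, 10, 1.6], "jaw": 0.06},
    {"rot": [0.001, -0.0086, -0.002], "translation": [4.8, 20.9, 1.6], "jaw": 0.06},
    {"rot": [0.001, -0.0086, -0.002], "translation": [4.8, 20.9, 1.6], "jaw": 0.06},
    {"rot": [0.001, -0.0086, -0.002], "translation": [4.8, 20.9, 1.6], "jaw": 0.06},
    {"rot": [0.001, -0.0086, -0.002], "translation": [4.8, 20.9, 1.6], "jaw": 0.06},
  ],
)

```text
time_s: 2.9
ee_pos: [508.8, -46.1, 65.1]
tool_rot: [-0.528, 0.528, 0.47, -0.47]
force: [0.7, 0.2, 0.2]
width: 44.9
```

Run:
```python
from h import *
plan([[-123,30,48]])
for n,(x,y,X,Y) in(("scene",(220,190,320,290)),):
    im=ctrl.read_camera(n); cv2.imwrite(f"pics/{n}3.png",cv2.resize(im[y:Y,x:X],None,fx=6,fy=6,interpolation=cv2.INTER_CUBIC))
```

```text
t 2.9 stage tcp [-122.87   29.97   65.12] F stage [0.71 0.24 0.23] w 44.9
tool axes in stage (cols):
 [[ 0.     0.001 -1.   ]
 [ 1.     0.     0.   ]
 [ 0.    -1.    -0.001]]
rot [ 0.0009 -0.      0.    ]
[-123, 30, 48] -> [ 0.03 17.12  0.14]
```

View pics/scene3.png

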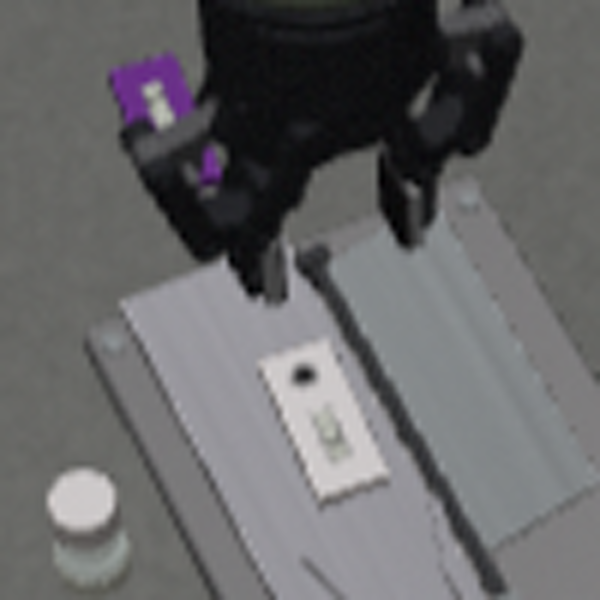

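The right tip (265,300) is behind the cassette and the left tip (412,245) is over the tail plate. I'll go down in small steps.

carry_out(
  commands=[
    {"rot": [0, 0, 0], "translation": [0, 4, 0], "jaw": 0.06},
    {"rot": [0, 0, 0], "translation": [0, 7, 0], "jaw": 0.06},
    {"rot": [0, 0, 0], "translation": [0, 10, 0], "jaw": 0.06},
    {"rot": [0, 0, 0], "translation": [0, 12, 0], "jaw": 0.06},
    {"rot": [0, 0, 0], "translation": [0, 14, 0], "jaw": 0.06},
    {"rot": [0, 0, 0], "translation": [0, 14, 0], "jaw": 0.06},
    {"rot": [0, 0, 0], "translation": [0, 14, 0], "jaw": 0.06},
  ],
)

```text
time_s: 3.65
ee_pos: [509.0, -45.8, 51.2]
tool_rot: [-0.528, 0.528, 0.471, -0.47]
force: [-0.6, 0.7, 5.9]
width: 44.9
```

Run:
```python
from h import *
plan([[-123,30,48]])
```

```text
t 3.65 stage tcp [-122.7    30.26   51.24] F stage [-0.72  0.64  5.89] w 44.9
tool axes in stage (cols):
 [[-0.     0.001 -1.   ]
 [ 1.     0.    -0.   ]
 [ 0.    -1.    -0.001]]
rot [0.0014 0.0002 0.0004]
[-123, 30, 48] -> [-0.27  3.24  0.3 ]
```

carry_out(
  commands=[
    {"rot": [0.001, 0, 0], "translation": [-0.3, 1.5, 0.3], "jaw": 0.06},
    {"rot": [0.001, 0, 0], "translation": [-0.3, 3.3, 0.3], "jaw": 0.06},
    {"rot": [0.001, 0, 0], "translation": [-0.3, 3.3, 0.3], "jaw": 0.06},
    {"rot": [0.001, 0, 0], "translation": [-0.3, 3.3, 0.3], "jaw": 0.06},
  ],
)

```text
time_s: 4.05
ee_pos: [509.0, -45.6, 48.1]
tool_rot: [-0.528, 0.528, 0.471, -0.47]
force: [0.0, 3.3, 6.2]
width: 45.1
```

Run:
```python
from h import *
plan([[-123,30,48]])
for n,(x,y,X,Y) in(("scene",(220,210,345,335)),):
    im=ctrl.read_camera(n); cv2.imwrite(f"pics/{n}4.png",cv2.resize(im[y:Y,x:X],None,fx=4.8,fy=4.8,interpolation=cv2.INTER_CUBIC))
print(ctrl.state()['force'])
```

```text
t 4.05 stage tcp [-122.72   30.52   48.09] F stage [-0.34  3.32  6.25] w 45.1
tool axes in stage (cols):
 [[-0.001  0.001 -1.   ]
 [ 1.     0.001 -0.001]
 [ 0.001 -1.    -0.001]]
rot [0.0012 0.0006 0.0012]
[-123, 30, 48] -> [-0.52  0.09  0.28]
[-0.71908024  3.9664358   6.97694459]
```

View pics/scene4.png

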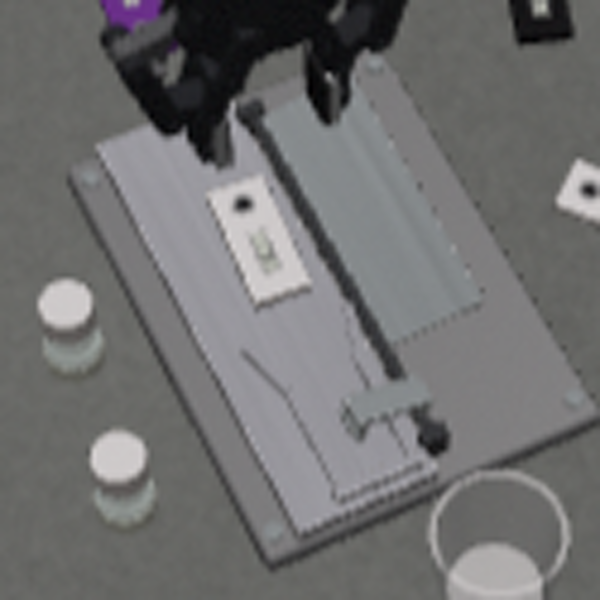

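carry_out(
  commands=[
    {"rot": [0.001, 0, 0.001], "translation": [-0.5, 1.2, 0.2], "jaw": 0.06},
    {"rot": [0.001, 0, 0.001], "translation": [-0.5, 1.4, 0.2], "jaw": 0.06},
    {"rot": [0.001, 0, 0.001], "translation": [-0.5, 1.4, 0.2], "jaw": 0.06},
  ],
)

```text
time_s: 4.4
ee_pos: [509.1, -45.4, 46.9]
tool_rot: [0.528, -0.528, -0.471, 0.47]
force: [-0.2, 4.0, 8.5]
width: 45.5
```

Run:
```python
from h import *
plan([[-118,30,46.8],[-90,30,46.8]])
for n,(x,y,X,Y) in(("scene",(250,250,330,330)),):
    im=ctrl.read_camera(n); b=cv2.imread("pics/scene0.png")
    cv2.imwrite(f"pics/{n}5.png",np.hstack([cv2.resize(i[y:Y,x:X],None,fx=5,fy=5,interpolation=cv2.INTER_CUBIC) for i in (b,im)]))
```

```text
t 4.4 stage tcp [-122.67   30.72   46.85] F stage [-0.65  3.96  8.5 ] w 45.5
tool axes in stage (cols):
 [[-0.001  0.001 -1.   ]
 [ 1.     0.001 -0.001]
 [ 0.001 -1.    -0.001]]
rot [0.0009 0.0013 0.0011]
[-118, 30, 46.8] -> [-0.73  0.06 -4.67]
[-90, 30, 46.8] -> [ -0.76   0.08 -32.67]
```

View pics/scene5.png

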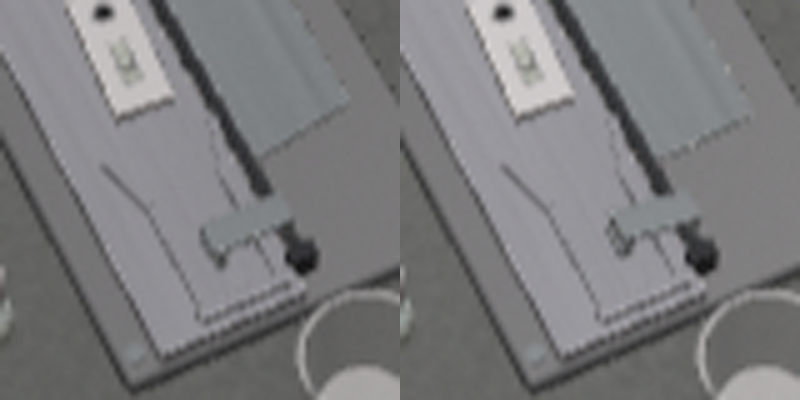

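The lip has risen about 2.4 px (zoomed from (222,267) to (227,255)), roughly 9–10 mm. With 8.5 N this fits about 0.33 rad, so I can push.

carry_out(
  commands=[
    {"rot": [0.001, 0.001, 0.001], "translation": [-0.5, 0.1, -3], "jaw": 0.06},
    {"rot": [0.001, 0.001, 0.001], "translation": [-0.7, 0.1, -6], "jaw": 0.06},
    {"rot": [0.001, 0.001, 0.001], "translation": [-0.7, 0.1, -9], "jaw": 0.06},
    {"rot": [0.001, 0.001, 0.001], "translation": [-0.7, 0.1, -12], "jaw": 0.06},
    {"rot": [0.001, 0.001, 0.001], "translation": [-0.7, 0.1, -15], "jaw": 0.06},
    {"rot": [0.001, 0.001, 0.001], "translation": [-0.7, 0.1, -18], "jaw": 0.06},
    {"rot": [0.001, 0.001, 0.001], "translation": [-0.7, 0.1, -21], "jaw": 0.06},
    {"rot": [0.001, 0.001, 0.001], "translation": [-0.7, 0.1, -24], "jaw": 0.06},
    {"rot": [0.001, 0.001, 0.001], "translation": [-0.7, 0.1, -27], "jaw": 0.06},
    {"rot": [0.001, 0.001, 0.001], "translation": [-0.7, 0.1, -30], "jaw": 0.06},
    {"rot": [0.001, 0.001, 0.001], "translation": [-0.7, 0.1, -30], "jaw": 0.06},
  ],
)

```text
time_s: 5.55
ee_pos: [538.6, -49.7, 46.8]
tool_rot: [0.528, -0.528, -0.47, 0.471]
force: [-2.4, -0.8, 6.7]
width: 45.3
```

```bash
cat > look.py <<'E'
import sys
from h import *
k=sys.argv[1]; xs=[float(v) for v in sys.argv[2:]]
plan([[x,30,46.8] for x in xs])
im=ctrl.read_camera("scene"); cv2.imwrite(f"pics/scene{k}.png",cv2.resize(im[210:335,220:345],None,fx=4.8,fy=4.8,interpolation=cv2.INTER_CUBIC))
E
python3 look.py 6 -62
```

```text
t 5.55 stage tcp [-92.88  29.85  46.8 ] F stage [-2.25 -1.06  6.75] w 45.3
tool axes in stage (cols):
 [[-0.    -0.001 -1.   ]
 [ 1.    -0.    -0.   ]
 [-0.    -1.     0.001]]
rot [-0.0009  0.0002 -0.0003]
[-62.0, 30, 46.8] -> [ 1.500e-01 -3.000e-02 -3.088e+01]
```

View pics/scene6.png

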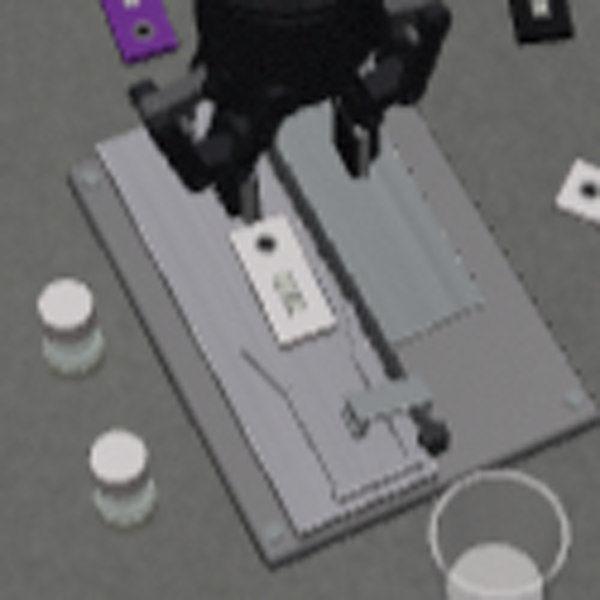

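The cassette now lies straight along the lane, with its nose corner at (338,325) near the left flare. The lip is up. I'll continue.

carry_out(
  commands=[
    {"rot": [-0.001, 0, 0], "translation": [-0.4, 0, -2.5], "jaw": 0.06},
    {"rot": [-0.001, 0, 0], "translation": [-0.8, 0, -5], "jaw": 0.06},
    {"rot": [-0.001, 0, 0], "translation": [-1, 0, -7.5], "jaw": 0.06},
    {"rot": [-0.001, 0, 0], "translation": [-1, 0, -10], "jaw": 0.06},
    {"rot": [-0.001, 0, 0], "translation": [-1, 0, -12.5], "jaw": 0.06},
    {"rot": [-0.001, 0, 0], "translation": [-1, 0, -15], "jaw": 0.06},
    {"rot": [-0.001, 0, 0], "translation": [-1, 0, -17.5], "jaw": 0.06},
    {"rot": [-0.001, 0, 0], "translation": [-1, 0, -20], "jaw": 0.06},
    {"rot": [-0.001, 0, 0], "translation": [-1, 0, -20], "jaw": 0.06},
  ],
)

```text
time_s: 6.5
ee_pos: [558.0, -53.2, 46.8]
tool_rot: [0.528, -0.528, -0.47, 0.471]
force: [-3.7, -0.7, 7.2]
width: 45.2
```

```bash
python3 look.py 7 -50 -26
```

```text
t 6.5 stage tcp [-73.22  28.6   46.79] F stage [-3.57 -1.08  7.19] w 45.2
tool axes in stage (cols):
 [[-0.    -0.001 -1.   ]
 [ 1.    -0.001 -0.   ]
 [-0.001 -1.     0.001]]
rot [-0.0007  0.0001 -0.0007]
[-50.0, 30, 46.8] -> [  1.39  -0.03 -23.22]
[-26.0, 30, 46.8] -> [ 1.390e+00 -4.000e-02 -4.722e+01]
```

View pics/scene7.png

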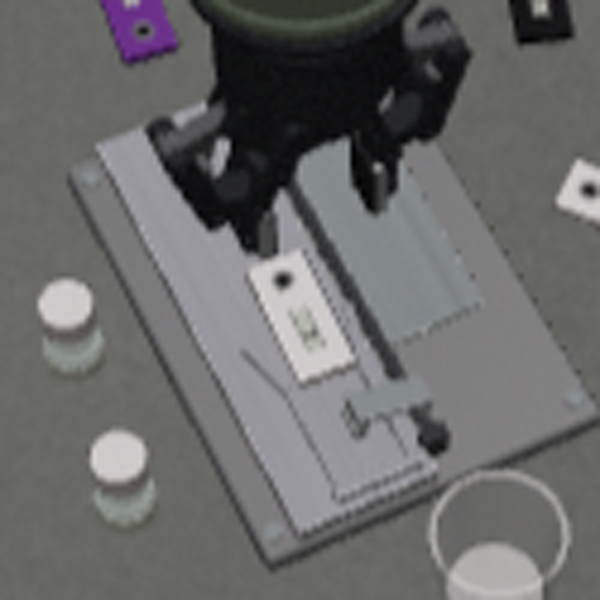

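The cassette is in the flare, its nose right corner at (303,385), not jammed (3.6 N). I'll continue.

carry_out(
  commands=[
    {"rot": [0, 0, 0], "translation": [0, 0.1, -2.5], "jaw": 0.06},
    {"rot": [0, 0, 0], "translation": [0, 0.1, -5], "jaw": 0.06},
    {"rot": [0, 0, 0], "translation": [0, 0.1, -7.5], "jaw": 0.06},
    {"rot": [0, 0, 0], "translation": [0, 0.1, -10], "jaw": 0.06},
    {"rot": [0, 0, 0], "translation": [0, 0.1, -12.5], "jaw": 0.06},
    {"rot": [0, 0, 0], "translation": [0, 0.1, -15], "jaw": 0.06},
    {"rot": [0, 0, 0], "translation": [0, 0.1, -15], "jaw": 0.06},
  ],
)

```text
time_s: 7.25
ee_pos: [572.6, -55.1, 46.7]
tool_rot: [0.528, -0.528, -0.47, 0.471]
force: [-2.5, -0.9, 7.1]
width: 45.3
```

```bash
python3 look.py 8 -50 -26
```

```text
t 7.25 stage tcp [-58.53  28.38  46.72] F stage [-2.34 -1.13  7.1 ] w 45.3
tool axes in stage (cols):
 [[-0.    -0.002 -1.   ]
 [ 1.    -0.001 -0.   ]
 [-0.001 -1.     0.002]]
rot [-0.0016  0.     -0.0011]
[-50.0, 30, 46.8] -> [ 1.62 -0.1  -8.53]
[-26.0, 30, 46.8] -> [  1.62  -0.13 -32.53]
```

View pics/scene8.png

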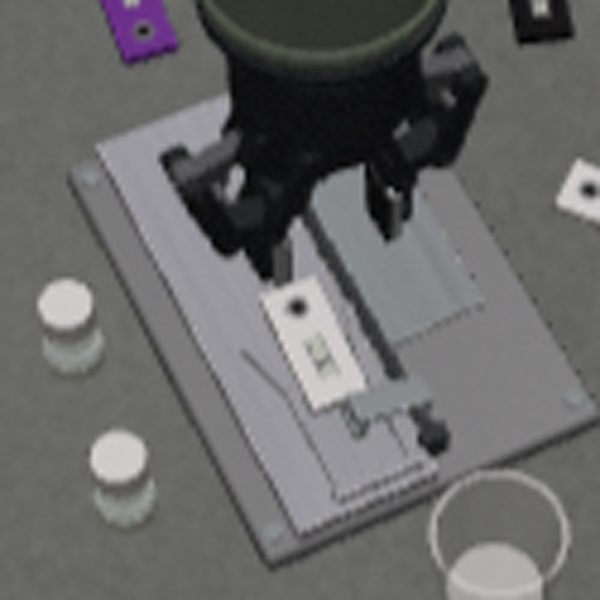

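The nose is just before the lip (about x=12) and the cassette is straight in the rails. The plate is held at 7 N. I'll go under the lip slowly.

carry_out(
  commands=[
    {"rot": [-0.001, 0, 0], "translation": [0.2, 0.2, -2], "jaw": 0.06},
    {"rot": [-0.001, 0, 0], "translation": [0.2, 0.3, -4], "jaw": 0.06},
    {"rot": [-0.001, 0, 0], "translation": [0.2, 0.3, -6], "jaw": 0.06},
    {"rot": [-0.001, 0, 0], "translation": [0.2, 0.3, -8], "jaw": 0.06},
    {"rot": [-0.001, 0, 0], "translation": [0.2, 0.3, -10], "jaw": 0.06},
    {"rot": [-0.001, 0, 0], "translation": [0.2, 0.3, -12], "jaw": 0.06},
    {"rot": [-0.001, 0, 0], "translation": [0.2, 0.3, -14], "jaw": 0.06},
    {"rot": [-0.001, 0, 0], "translation": [0.2, 0.3, -14], "jaw": 0.06},
  ],
)

```text
time_s: 8.1
ee_pos: [586.0, -56.7, 46.5]
tool_rot: [0.528, -0.528, -0.469, 0.471]
force: [-4.5, 0.6, 9.7]
width: 45.4
```

```bash
python3 look.py 9 -26
```

```text
t 8.1 stage tcp [-45.04  28.4   46.5 ] F stage [-4.58  0.1   9.71] w 45.4
tool axes in stage (cols):
 [[ 0.    -0.002 -1.   ]
 [ 1.    -0.001  0.   ]
 [-0.001 -1.     0.002]]
rot [-0.0018 -0.0001 -0.0015]
[-26.0, 30, 46.8] -> [  1.61  -0.34 -19.04]
```

View pics/scene9.png

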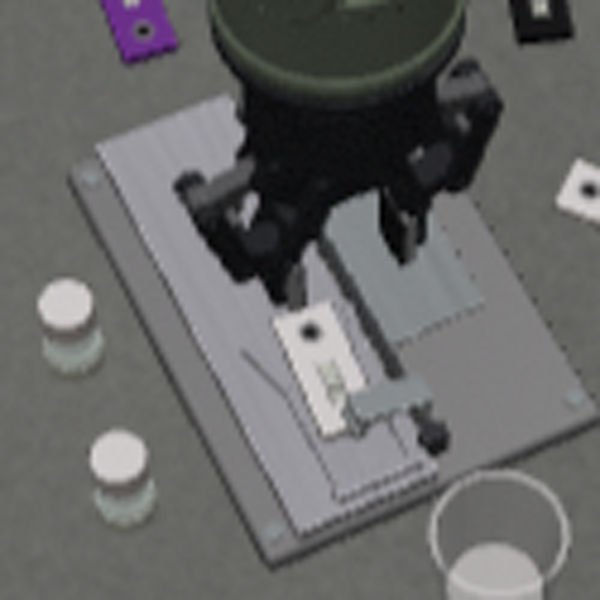

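The nose is passing under the raised lip (340,430), so I'll keep going.

carry_out(
  commands=[
    {"rot": [-0.001, 0, -0.001], "translation": [0.2, 0, -2], "jaw": 0.06},
    {"rot": [-0.001, 0, -0.001], "translation": [0.2, 0, -4], "jaw": 0.06},
    {"rot": [-0.001, 0, -0.001], "translation": [0.2, 0, -6], "jaw": 0.06},
    {"rot": [-0.001, 0, -0.001], "translation": [0.2, 0, -8], "jaw": 0.06},
    {"rot": [-0.001, 0, -0.001], "translation": [0.2, 0, -10], "jaw": 0.06},
    {"rot": [-0.001, 0, -0.001], "translation": [0.2, 0, -12], "jaw": 0.06},
    {"rot": [-0.001, 0, -0.001], "translation": [0.2, 0, -14], "jaw": 0.06},
    {"rot": [-0.001, 0, -0.001], "translation": [0.2, 0, -14.5], "jaw": 0.06},
  ],
)

```text
time_s: 8.95
ee_pos: [599.0, -58.7, 46.4]
tool_rot: [0.529, -0.528, -0.469, 0.471]
force: [-11.3, -1.3, 11.5]
width: 45.2
```

```bash
python3 look.py 10 -26
```

```text
t 8.95 stage tcp [-31.81  27.92  46.4 ] F stage [-11.04  -2.56  11.51] w 45.2
tool axes in stage (cols):
 [[ 0.    -0.004 -1.   ]
 [ 1.    -0.002  0.   ]
 [-0.002 -1.     0.004]]
rot [-0.0039 -0.0005 -0.0017]
[-26.0, 30, 46.8] -> [ 2.08 -0.43 -5.81]
```

View pics/scene10.png

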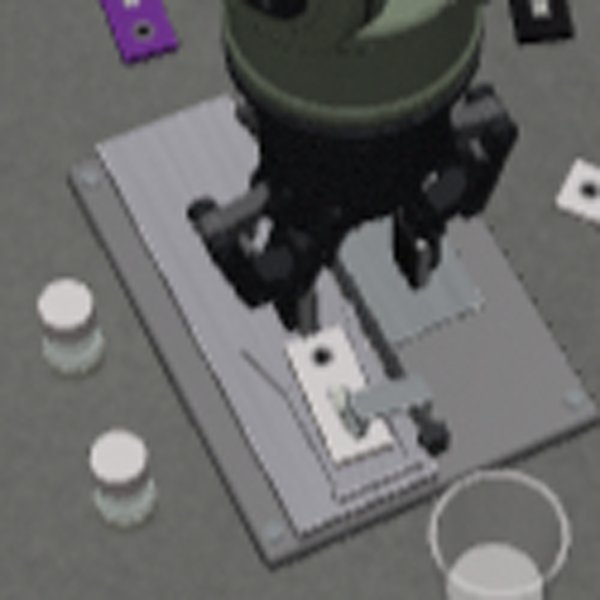

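Run:
```python
from h import *
sc=lambda p:((proj('scene',s2w(p))[0]-[220,210]+.5)*4.8-.5).round(0).tolist()
for n,p in dict(homeNR=[45,-13,29],homeNL=[45,13,29],tailR=[-15,-13,29],tailL=[-15,13,29],deckFR=[55,-40,22],stopR=[45,-14.5,28],stopL=[45,14.5,28],railR=[-30,-21.5,27],rail2=[-5,-14.5,27]).items(): print(n,sc(p))
sz=lambda u,v,z:w2s(toz('scene',[(220+(u+.5)/4.8-.5,210+(v+.5)/4.8-.5)],z))[0].round(1)
print('nose R,L',sz(338,463,29),sz(395,445,29),'tail R,L',sz(286,347,29),sz(335,326,29),'stop',sz(335,495,28),sz(422,463,28))
```

```text
homeNR [349.0, 484.0]
homeNL [406.0, 458.0]
tailR [286.0, 368.0]
tailL [342.0, 344.0]
deckFR [300.0, 538.0]
stopR [346.0, 486.0]
stopL [410.0, 458.0]
railR [252.0, 350.0]
rail2 [293.0, 391.0]
nose R,L [ 34.6 -12.9  29. ] [37.6 11.6 29. ] tail R,L [-24.1  -8.6  29. ] [-24.   14.1  29. ] stop [ 46.6 -20.1  28. ] [49.4 18.  28. ]
```

Run:
```python
from h import *
im=ctrl.read_camera("scene"); cv2.imwrite("pics/scene11.png",cv2.resize(im[260:320,265:325],None,fx=10,fy=10,interpolation=cv2.INTER_CUBIC))
plan([])
```

```text
t 9.05 stage tcp [-31.77  27.88  46.42] F stage [-9.67 -2.94 10.91] w 45.1
tool axes in stage (cols):
 [[ 0.001 -0.004 -1.   ]
 [ 1.    -0.002  0.001]
 [-0.002 -1.     0.004]]
rot [-0.0037 -0.0006 -0.0017]
```

View pics/scene11.png

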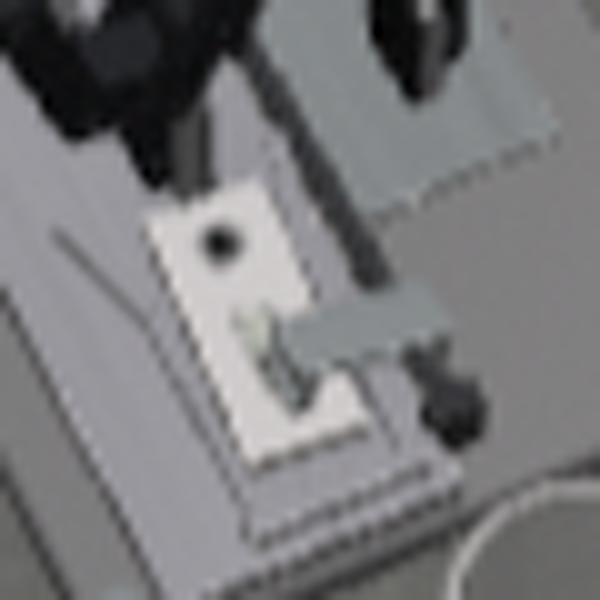

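The cassette is about 8 mm short and slightly turned (roughly -0.07 rad), rubbing in the rails at 11 N. I'll keep the plate down, back off 2 mm, shift the pusher right so that it turns the cassette straight, and raise a touch.

carry_out(
  commands=[
    {"rot": [-0.003, 0, -0.002], "translation": [0, -0.4, 1.5], "jaw": 0.06},
    {"rot": [-0.003, 0, -0.002], "translation": [0, -0.5, 3], "jaw": 0.06},
    {"rot": [-0.003, 0, -0.002], "translation": [-2, -0.5, 3], "jaw": 0.06},
    {"rot": [-0.003, 0, -0.002], "translation": [-4, -0.5, 3], "jaw": 0.06},
    {"rot": [-0.003, 0, -0.002], "translation": [-4, -0.5, 3], "jaw": 0.06},
  ],
)

```text
time_s: 9.55
ee_pos: [596.2, -61.9, 47.3]
tool_rot: [0.528, -0.528, -0.471, 0.47]
force: [0.4, 1.7, 8.2]
width: 45.0
```

```bash
python3 look.py 12 -26
```

```text
t 9.55 stage tcp [-34.29  24.4   47.34] F stage [0.25 1.71 8.2 ] w 45.0
tool axes in stage (cols):
 [[ 0.     0.001 -1.   ]
 [ 1.     0.001  0.   ]
 [ 0.001 -1.    -0.001]]
rot [ 0.0007 -0.0005  0.0013]
[-26.0, 30, 46.8] -> [ 5.6   0.56 -8.28]
```

View pics/scene12.png

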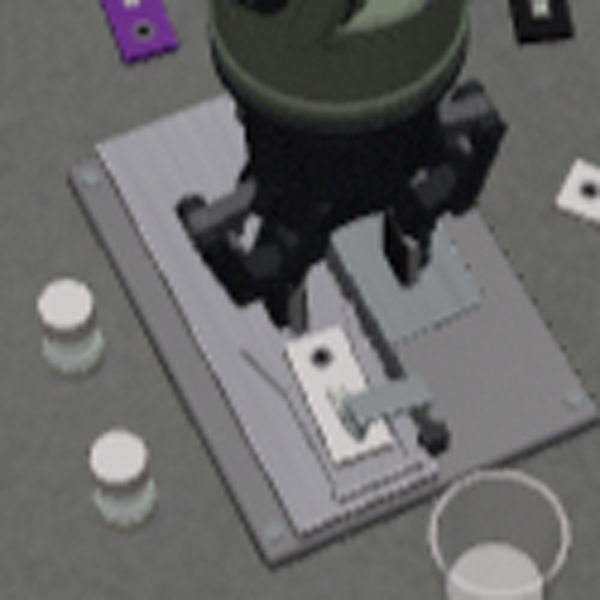

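carry_out(
  commands=[
    {"rot": [0, 0, 0.001], "translation": [0, 0.3, -1.5], "jaw": 0.06},
    {"rot": [0, 0, 0.001], "translation": [0, 0.4, -3], "jaw": 0.06},
    {"rot": [0, 0, 0.001], "translation": [0, 0.4, -4.5], "jaw": 0.06},
    {"rot": [0, 0, 0.001], "translation": [0, 0.4, -6], "jaw": 0.06},
    {"rot": [0, 0, 0.001], "translation": [0, 0.4, -7], "jaw": 0.06},
  ],
)

```text
time_s: 10.1
ee_pos: [602.4, -62.9, 46.9]
tool_rot: [0.528, -0.528, -0.47, 0.47]
force: [-5.7, -0.5, 8.0]
width: 45.1
```

```bash
python3 look.py 13 -26;  python3 - <<'E'
import cv2
E
```

```text
t 10.1 stage tcp [-27.98  24.13  46.93] F stage [-5.61 -1.18  7.96] w 45.1
tool axes in stage (cols):
 [[ 0.    -0.001 -1.   ]
 [ 1.    -0.     0.   ]
 [-0.    -1.     0.001]]
rot [-0.0011 -0.0004 -0.0004]
[-26.0, 30, 46.8] -> [ 5.87  0.13 -1.97]
```

View pics/scene13.png

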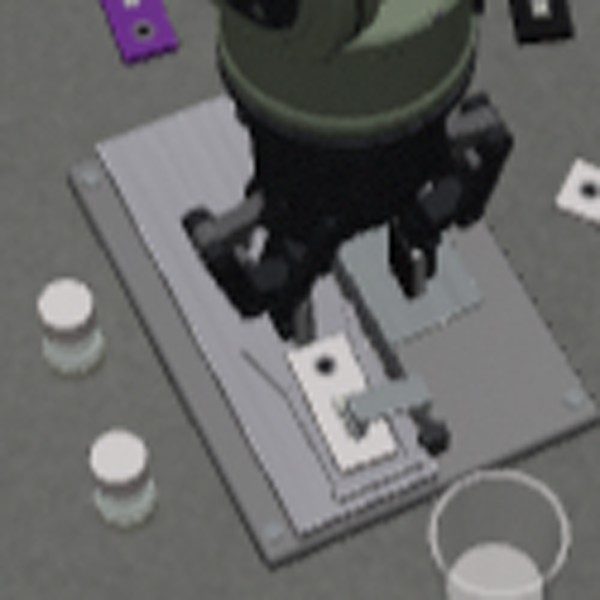

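carry_out(
  commands=[
    {"rot": [-0.001, 0, 0], "translation": [0.2, 0.1, -1], "jaw": 0.06},
    {"rot": [-0.001, 0, 0], "translation": [0.2, 0.1, -2], "jaw": 0.06},
    {"rot": [-0.001, 0, 0], "translation": [0.2, 0.1, -3], "jaw": 0.06},
    {"rot": [-0.001, 0, 0], "translation": [0.2, 0.1, -3.6], "jaw": 0.06},
  ],
)

```text
time_s: 10.55
ee_pos: [605.2, -63.5, 46.8]
tool_rot: [0.529, -0.528, -0.469, 0.471]
force: [-7.1, -0.7, 9.5]
width: 45.5
```

```bash
python3 look.py 14 -26
```

```text
t 10.55 stage tcp [-25.14  23.87  46.79] F stage [-6.93 -1.49  9.47] w 45.5
tool axes in stage (cols):
 [[ 0.001 -0.002 -1.   ]
 [ 1.    -0.001  0.001]
 [-0.001 -1.     0.002]]
rot [-0.0023 -0.0006 -0.0012]
[-26.0, 30, 46.8] -> [ 6.13 -0.02  0.86]
```

View pics/scene14.png

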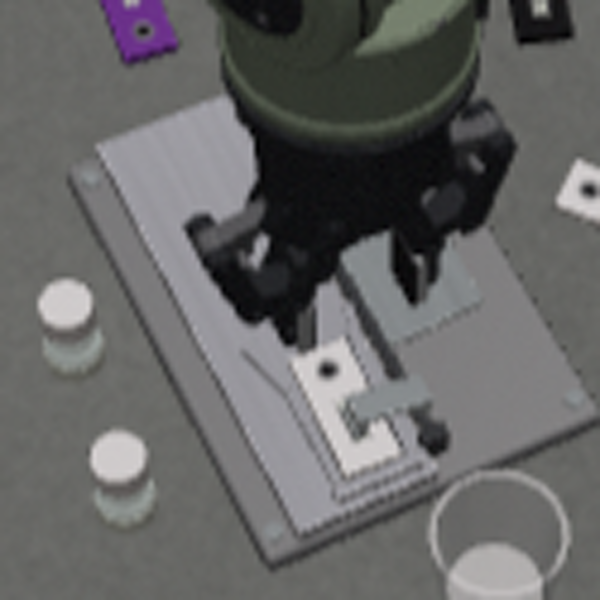

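carry_out(
  commands=[
    {"rot": [-0.001, 0, 0], "translation": [0.2, 0, -0.8], "jaw": 0.06},
    {"rot": [-0.001, 0, 0], "translation": [0.2, 0, -1.6], "jaw": 0.06},
    {"rot": [-0.001, 0, 0], "translation": [0.2, 0, -2.2], "jaw": 0.06},
  ],
)

```text
time_s: 10.9
ee_pos: [606.2, -63.7, 46.7]
tool_rot: [0.529, -0.528, -0.468, 0.472]
force: [-11.9, 0.9, 11.9]
width: 45.2
```

```bash
python3 look.py 15 -26
```

```text
t 10.9 stage tcp [-24.15  23.73  46.71] F stage [-11.88  -0.51  11.94] w 45.2
tool axes in stage (cols):
 [[ 0.001 -0.004 -1.   ]
 [ 1.    -0.002  0.001]
 [-0.002 -1.     0.004]]
rot [-0.0043 -0.0008 -0.002 ]
[-26.0, 30, 46.8] -> [ 6.27 -0.1   1.85]
```

View pics/scene15.png

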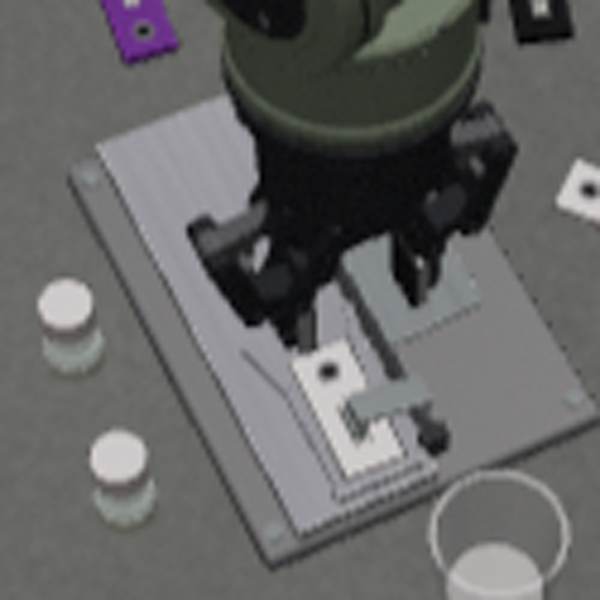

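Run:
```python
from h import *
im=ctrl.read_camera("scene"); cv2.imwrite("pics/scene16.png",cv2.resize(im[270:318,273:321],None,fx=12,fy=12,interpolation=cv2.INTER_CUBIC))
plan([])
for n,p in dict(homeNR=[45,-13,29],homeNL=[45,13,29],bR=[45,-13,22],stopR=[45,-14.5,28],stopL=[45,14.5,28],stR=[51,-14.5,28]).items(): print(n,((proj('scene',s2w(p))[0]-[273,270]+.5)*12).round())
```

```text
t 11.0 stage tcp [-24.13  23.73  46.71] F stage [-10.44  -1.71  10.89] w 45.3
tool axes in stage (cols):
 [[ 0.001 -0.004 -1.   ]
 [ 1.    -0.002  0.001]
 [-0.002 -1.     0.004]]
rot [-0.0043 -0.0008 -0.002 ]
homeNR [238. 490.]
homeNL [381. 426.]
bR [238. 510.]
stopR [230. 497.]
stopL [389. 426.]
stR [246. 527.]
```

View pics/scene16.png

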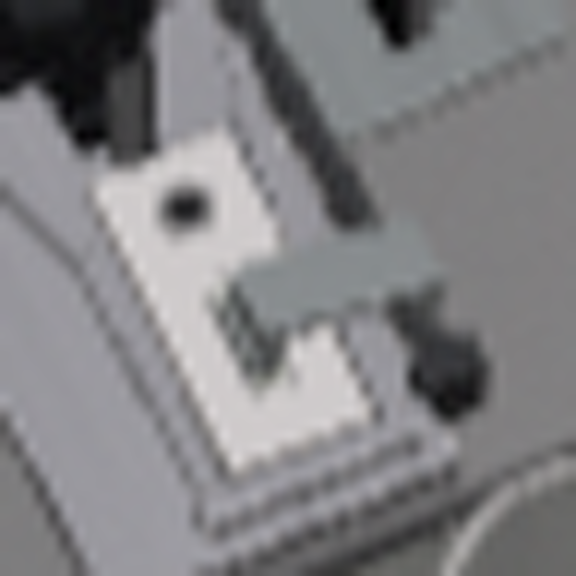

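carry_out(
  commands=[
    {"rot": [-0.004, 0, -0.002], "translation": [0.2, 0, -1], "jaw": 0.06},
    {"rot": [-0.004, 0, -0.002], "translation": [0.2, 0, -1.8], "jaw": 0.06},
    {"rot": [-0.004, 0, -0.002], "translation": [0.2, 0, -2.4], "jaw": 0.06},
  ],
)

```text
time_s: 11.3
ee_pos: [606.6, -63.9, 46.5]
tool_rot: [0.53, -0.527, -0.468, 0.471]
force: [-16.2, 1.4, 14.2]
width: 45.4
```

Run:
```python
from h import *
im=ctrl.read_camera("scene"); cv2.imwrite("pics/scene17.png",cv2.resize(im[270:318,273:321],None,fx=12,fy=12,interpolation=cv2.INTER_CUBIC))
plan([])
for n,p in dict(deckR=[55,-40,22],deckc=[55,-13,22],deckL=[55,24,22]).items(): print(n,((proj('scene',s2w(p))[0]-[273,270]+.5)*12).round())
```

```text
t 11.35 stage tcp [-23.71  23.59  46.53] F stage [-14.87   0.27  15.69] w 45.2
tool axes in stage (cols):
 [[ 0.001 -0.005 -1.   ]
 [ 1.    -0.001  0.001]
 [-0.001 -1.     0.005]]
rot [-0.0052 -0.0011 -0.0008]
deckR [115. 627.]
deckc [265. 559.]
deckL [468. 468.]
```

View pics/scene17.png

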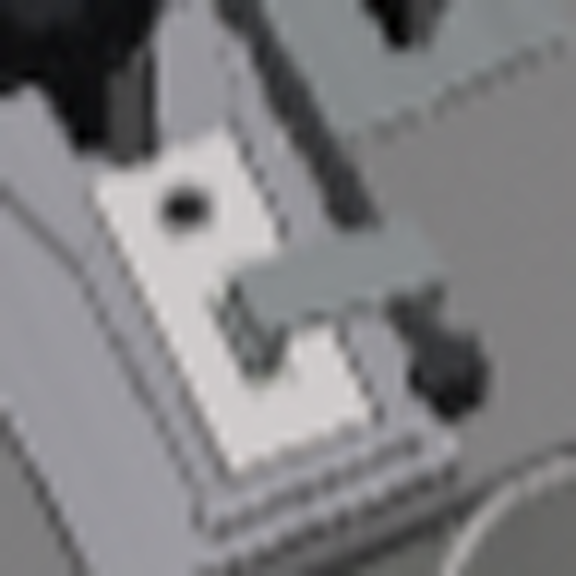

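The cassette does not move at 15 N. In the picture its nose and the deck's far edge are both short of their predictions by about the same amount, which suggests it is home. To rule out a jam, I'll back off and push again further left with the plate still down.

carry_out(
  commands=[
    {"rot": [-0.005, 0, -0.001], "translation": [0, -0.2, 2], "jaw": 0.06},
    {"rot": [-0.005, 0, -0.001], "translation": [0, -0.3, 4], "jaw": 0.06},
    {"rot": [-0.005, 0, -0.001], "translation": [3, -0.3, 4], "jaw": 0.06},
    {"rot": [-0.005, 0, -0.001], "translation": [6, -0.3, 4], "jaw": 0.06},
    {"rot": [-0.005, 0, -0.001], "translation": [6, -0.3, 3], "jaw": 0.06},
    {"rot": [-0.005, 0, -0.001], "translation": [6, -0.3, 2], "jaw": 0.06},
    {"rot": [-0.005, 0, -0.001], "translation": [6, -0.3, 1], "jaw": 0.06},
  ],
)

```text
time_s: 12.05
ee_pos: [605.7, -58.1, 46.8]
tool_rot: [0.529, -0.528, -0.469, 0.47]
force: [-4.9, -1.0, 6.8]
width: 45.7
```

Run:
```python
from h import *
plan([[-22.7,29.5,46.8]])
```

```text
t 12.05 stage tcp [-25.28  29.25  46.77] F stage [-4.75 -1.55  6.82] w 45.7
tool axes in stage (cols):
 [[ 0.001 -0.002 -1.   ]
 [ 1.    -0.     0.001]
 [-0.    -1.     0.002]]
rot [-0.0018 -0.0012 -0.0004]
[-22.7, 29.5, 46.8] -> [ 0.25 -0.03 -2.58]
```

carry_out(
  commands=[
    {"rot": [-0.002, -0.001, 0], "translation": [0.2, 0, -1], "jaw": 0.06},
    {"rot": [-0.002, -0.001, 0], "translation": [0.2, 0, -2], "jaw": 0.06},
    {"rot": [-0.002, -0.001, 0], "translation": [0.2, 0, -3], "jaw": 0.06},
    {"rot": [-0.002, -0.001, 0], "translation": [0.2, 0, -3.6], "jaw": 0.06},
  ],
)

```text
time_s: 12.45
ee_pos: [607.2, -58.3, 46.4]
tool_rot: [0.529, -0.527, -0.469, 0.472]
force: [-16.1, 1.6, 11.4]
width: 45.6
```

Run:
```python
from h import *
im=ctrl.read_camera("scene"); cv2.imwrite("pics/scene18.png",cv2.resize(im[270:318,273:321],None,fx=12,fy=12,interpolation=cv2.INTER_CUBIC))
plan([])
```

```text
t 12.5 stage tcp [-23.71  29.21  46.39] F stage [-13.5   -0.09  10.69] w 45.3
tool axes in stage (cols):
 [[ 0.    -0.005 -1.   ]
 [ 1.    -0.001  0.   ]
 [-0.001 -1.     0.005]]
rot [-0.0049 -0.0004 -0.0012]
```

View pics/scene18.png

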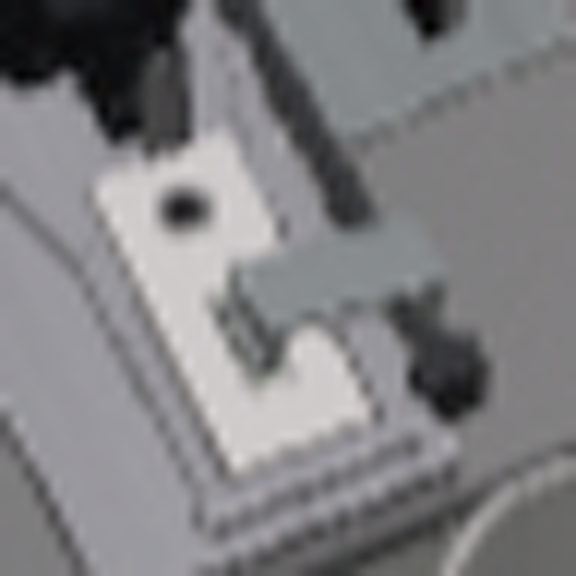

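It stops at the same place (-23.7) from another push point and the cassette is unmoved, so it is home. I'll back off with the plate still pressed, then lift.

carry_out(
  commands=[
    {"rot": [-0.005, 0, -0.001], "translation": [0, 0, 2], "jaw": 0.06},
    {"rot": [-0.005, 0, -0.001], "translation": [0, 0, 5], "jaw": 0.06},
    {"rot": [-0.005, 0, -0.001], "translation": [0, 0, 7], "jaw": 0.06},
    {"rot": [-0.005, 0, -0.001], "translation": [0, 0, 7], "jaw": 0.06},
    {"rot": [-0.005, 0, -0.001], "translation": [0, -4, 7], "jaw": 0.06},
    {"rot": [-0.005, 0, -0.001], "translation": [0, -8, 7], "jaw": 0.06},
    {"rot": [-0.005, 0, -0.001], "translation": [0, -12, 7], "jaw": 0.06},
    {"rot": [-0.005, 0, -0.001], "translation": [0, -18, 7], "jaw": 0.06},
    {"rot": [-0.005, 0, -0.001], "translation": [0, -40, 7], "jaw": 0.06},
    {"rot": [-0.005, 0, -0.001], "translation": [0, -80, 7], "jaw": 0.06},
    {"rot": [-0.005, 0, -0.001], "translation": [0, -120, 7], "jaw": 0.06},
    {"rot": [-0.005, 0, -0.001], "translation": [0, -150, 7], "jaw": 0.06},
  ],
)

```text
time_s: 13.7
ee_pos: [601.2, -57.4, 199.1]
tool_rot: [-0.528, 0.529, 0.47, -0.47]
force: [-0.3, -1.0, -0.1]
width: 45.2
```

carry_out(
  commands=[
    {"rot": [0, 0, 0], "translation": [30, -20, 30], "jaw": 0.06},
    {"rot": [0, 0, 0], "translation": [60, -20, 60], "jaw": 0.06},
    {"rot": [0, 0, 0], "translation": [95, -20, 90], "jaw": 0.06},
    {"rot": [0, 0, 0], "translation": [130, -20, 110], "jaw": 0.06},
    {"rot": [0, 0, 0], "translation": [165, -20, 130], "jaw": 0.06},
    {"rot": [0, 0, 0], "translation": [200, -20, 140], "jaw": 0.06},
    {"rot": [0, 0, 0], "translation": [235, -20, 140], "jaw": 0.06},
    {"rot": [0, 0, 0], "translation": [270, -20, 140], "jaw": 0.06},
    {"rot": [0, 0, 0], "translation": [270, -20, 140], "jaw": 0.06},
    {"rot": [0, 0, 0], "translation": [270, -20, 140], "jaw": 0.06},
  ],
)

```text
time_s: 14.7
ee_pos: [493.1, 227.3, 218.9]
tool_rot: [-0.528, 0.528, 0.471, -0.47]
force: [1.0, -0.6, 0.3]
width: 45.4
```

Run:
```python
from h import *
plan([])
for n,(x,y,X,Y) in(("top",(270,160,430,310)),("scene",(190,190,345,345))):
    im=ctrl.read_camera(n); cv2.imwrite(f"pics/{n}20f.png",im); cv2.imwrite(f"pics/{n}20.png",cv2.resize(im[y:Y,x:X],None,fx=3.8,fy=3.8,interpolation=cv2.INTER_CUBIC))
```

```text
t 14.7 stage tcp [-170.09  299.68  218.94] F stage [ 1.04 -0.45  0.35] w 45.4
tool axes in stage (cols):
 [[-0.001  0.001 -1.   ]
 [ 1.    -0.    -0.001]
 [-0.    -1.    -0.001]]
rot [ 0.0015  0.0006 -0.0003]
```

View pics/scene20.png

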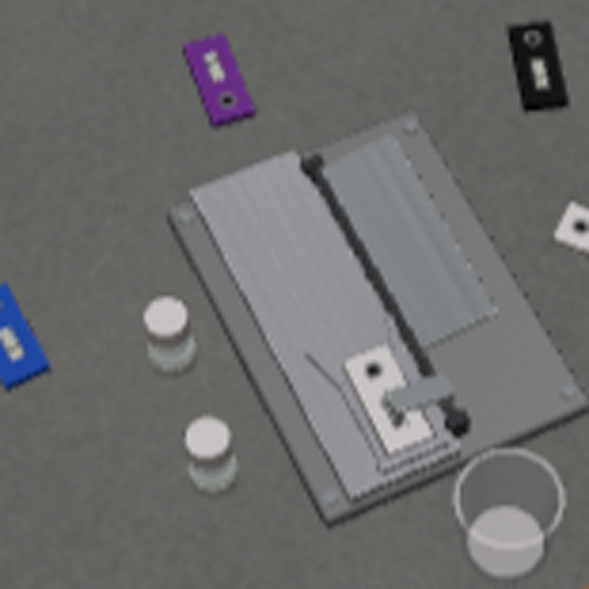

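View pics/top20.png

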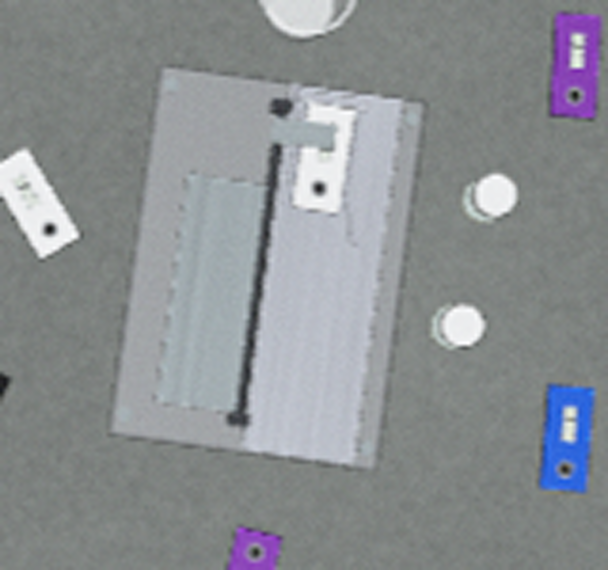

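Run:
```python
from h import *
im=cv2.imread("pics/top20f.png"); cv2.imwrite("pics/t21.png",cv2.resize(im[176:226,335:385],None,fx=12,fy=12,interpolation=cv2.INTER_CUBIC))
for n,p in dict(nR=[45,-13,29],nL=[45,13,29],tR=[-15,-13,29],tL=[-15,13,29],deckFR=[55,-40,22],deckFL=[55,24,22]).items(): print(n,((proj('top',s2w(p))[0]-[335,176]+.5)*12).round())
a=cv2.imread("pics/top0.png"); d=cv2.absdiff(a,im).max(2); m=(d>50).astype(np.uint8)
for c in cv2.findContours(m,0,1)[0]:
    if cv2.contourArea(c)>8: print(cv2.boundingRect(c))
```

```text
nR [341. 154.]
nL [197. 134.]
tR [297. 485.]
tL [153. 465.]
deckFR [492. 126.]
deckFL [141.  77.]
(59, 473, 15, 7)
(0, 465, 8, 15)
(64, 331, 10, 7)
(203, 267, 10, 18)
(54, 260, 24, 80)
(63, 253, 15, 67)
(115, 251, 15, 19)
(78, 212, 171, 268)
(348, 187, 15, 29)
```

View pics/t21.png

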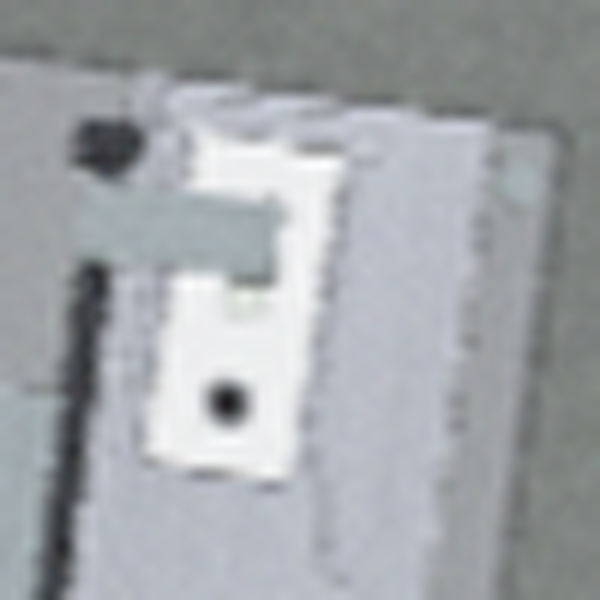

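Run:
```python
import cv2,numpy as np
a=cv2.imread("pics/top0.png");b=cv2.imread("pics/top20f.png")
c=cv2.imread("pics/scene0.png");d=cv2.imread("pics/scene20f.png")
f=lambda i:cv2.resize(i,None,fx=2,fy=2)
cv2.imwrite("pics/fl.png",np.hstack([f(i[200:400,40:240]) for i in(a,b)]))
cv2.imwrite("pics/fs.png",np.hstack([f(i[100:300,330:530]) for i in(c,d)]))
```

```text
(no output)
```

View pics/fl.png

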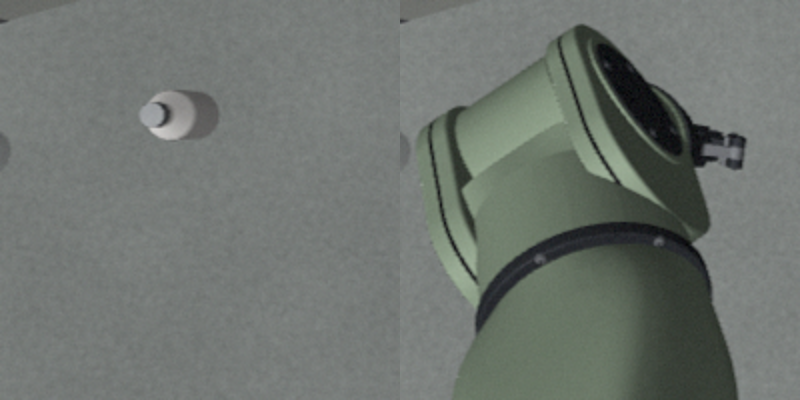

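View pics/fs.png

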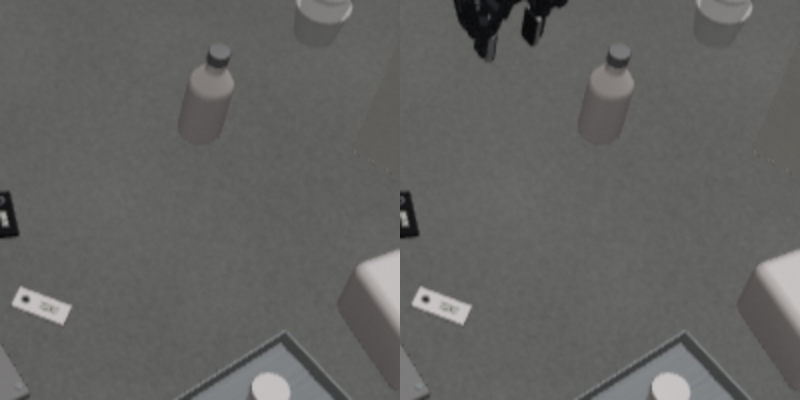

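The bottle, the spare card and the other things stand unmoved. The cassette's corners match the home pose, with the lip down across it, and the arm is clear.

```bash
python3 -c "
from plant import ctrl
print(ctrl.sign_off())"
```

```text
the job is handed in; nothing more can be done
None
```

The cassette is home against the end stop with the clip's lip down on it. I handed the job in at about 14.8 s of the 42 s allowed.

**What I did:**
- I pressed the tail plate with the left fingertip (about 8.5 N, near 0.33 rad) before the cassette moved.
- I kept it pressed while the right fingertip pushed the cassette about 90 mm home.
- I then backed the finger off the cassette while the plate was still down, and lifted straight up so the lip closed.

**Rubbing on the way:** about 8 mm short of home the cassette turned roughly 0.07 rad and rubbed in the rails at 11 N. With the plate still down I backed off 3 mm, shifted the pusher to the right and carried on.

**Last checks:**
- **Stop:** two pushes of about 16 N from different points ended at the same place, and the cassette did not move.
- **Top view:** its corners are within about 1 mm of the predicted home pose, and the lip lies across it.
- **Surroundings:** in the top-view before/after comparison, only the cassette and the arm's own area differ. The bottle and the spare card look unmoved in the scene camera.

**One disagreement:** the scene camera placed the cassette's nose about 3 mm short. It also placed the deck's far edge about 2.4 mm short, so I put this down to my stage-pose and calibration error.

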